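# Dispense mixing balls from the hopper

### The arm

A 6-joint arm with a two-finger parallel gripper is mounted at the origin on the work surface. World frame = base frame: x ahead of the robot, y to its left, z up, the work surface at z = 0. Lengths are in m, angles in rad, forces in N, time in s.
With the tool pointing down it reaches from about 0.275 to 0.825 m from the base axis. Payload 4.9 kg.
Tool frame: the origin (TCP) lies at the very end of the fingers, on their centre line; the grasp point (between the pads) lies 19 mm behind it; z points along the fingers, y is the line along which they close (so a half turn about z gives the same grasp; the last joint's range is limited). The gripper opens to 85 mm and grips with 20 to 120 N. Pads are 22 mm wide; open, the fingers measure 114 mm over their backs; the gripper's body (76 mm by 85 mm) begins 54 mm behind the grasp point. The pads swing forward as they close: fully open they stand 13 mm farther back than shut.
Start: joints at [1.062, 0.326, -0.193, 1.052, 0, 1.437], TCP at [0.201, 0.512, 0.231] pointing down, gripper open.
Joint ranges: [-2.65, 2.65], [-0.97, 1.79], [-1.3, 1.35], [-1.93, 2.1], [-1.47, 1.37], [-3.14, 3.14]. Speed limits (rad/s): [2.57, 2.57, 3.14, 3.14, 3.14, 3.14].

### API

Orientations are given as a unit quaternion [w, x, y, z].
In Python, from station import status, eyes, ticket gives the robot as it stands.
- The arm moves only by the shell command python3 -m handwheel 'ROWS' [FORCE]. ROWS is JSON, one flat list of numbers, 7 for each row, row after row: the shift along the world's x, y, z in cm, then the turn, a rotation vector about the world's x, y, z in degrees, then the opening, from -1 (shut) to 1 (fully open). A call has 1 to 8 rows; each row shifts and turns the commanded pose from where the row before left it; what a row does not reach is not made up. A row lasts 1/10 s, in which the tool goes at most 50 mm and 8.59 degrees, less where a joint would pass 70% of its speed; a pose out of reach is approached as far as the arm can. A call with a gripper value outside its range is refused whole. The fingers move at their own pace and stop on an object; FORCE is the grip in N (left out, the last holds). Time passes only in rows, so rows that do not move let the fingers close. It gives the time, the measured TCP pose, the force, the opening and the grip force at its end, in the units of the state.
- status.read_state(): the state, without advancing time (a new reading comes with each control period).
- eyes.capture(name): name is "scene" or "side" or "wrist"; returns the picture (480x640x3 uint8, blue, green, red); there is no depth.
- eyes.calibration(name): a dict with "camera_matrix" (3x3 intrinsics, pixels), "camera_from_world" (4x4, takes a point from world to camera coordinates); the wrist camera has in their place "tool_from_camera" (4x4, takes a point from camera to tool coordinates, whose origin is the TCP and whose axes are the flange's). Camera axes: x right, y down, z forward; pixel columns grow to the right and rows downward; lengths in m; the calibration is good to about 2 mm. A picture is of the moment at which its call begins: read the wrist's pose just before it. calibration takes no time and is no camera call.
- ticket.sign_off(): hands the job in; it is judged then, once.
The state is a dict: "time": time; "joint_positions": joint angles; "qd": joint speeds; "effort": joint torques, N m; "tool_pos": TCP position; "tcp_rot": TCP orientation; "force": force on the tool from outside, world axes, zero at the start; "wrist_torque": the same for the moment, N m; "finger_gap": finger opening in m; "gripper_force": force on a finger pad.
Only numpy, scipy, OpenCV 4.12 (cv2) and the standard library are available. Lean on these libraries where they do the work, as an engineer would, in place of code of your own. Each camera call takes 0.05 s, during which the arm holds its last target. There are 200 camera calls.

### The job

The steel mixing balls for the ink jars are wanted: take the round steel dish by its handle and stand it on the table centrally under the mouth of the ball hopper. Then draw the hopper's slide gate all the way out to its end stop so that all five balls drop into the dish, and leave the gate out and the dish of balls standing there. Leave the mug, jars, bottle and tattoo machine where they are.

Things in the scene. Friction and masses are not known exactly. Their poses are not given: they have to be found in the camera images.
- hopper: Ball dispenser, fixed: a round aluminium funnel (86 mm across at its open top, 168 mm high; throat 54 mm inside) held over the table by two 14 mm posts and a 104 mm wide bracket at its back. Origin: on the table exactly below the middle of the mouth; x points from the mouth to the back (posts 85 to 99 mm behind, a 20 mm high foot 73 to 123 mm behind), z up. The front and both sides below the mouth are open table.
- mouth (a point): Centre of the round mouth the balls drop from (60 mm across outside), lower edge 66 mm above the table.
- gate (a joint): How far the dispenser's slide gate is drawn out, m: 0 fully home, 0.070 against the end stop. The flat steel gate (5 mm thick, 57 mm wide, top 88 mm above the table) lies level across the throat and slides out at the front, along the hopper's -x; it takes about 3 N to move (a little more when fast), stays where it is left and has no spring. Starts drawn 0 to 10 mm, still holding all balls.
- gate_grip (a point): Point to pinch on the gate's black upright pull knob, a plain post of 16 mm diameter and 46 mm height standing on the gate's front end (from 88 to 134 mm above the table); this point is on its axis, 116 mm above the table, 120 mm in front of the mouth axis when home, and moves with the gate.
- dish: Loose round steel dish, 104 mm outside diameter, 40 mm high, 3 mm wall and floor, 0.13 to 0.21 kg, with one flat straight black handle. Origin: centre of its underside; z up; the handle points to its -x. Starts on the table left or right of the dispenser, its handle roughly towards the robot.
- dish_grip (a point): Point to pinch on the dish's handle: middle of its section (16 mm wide, 10 mm thick, centre 34 mm above the dish's underside), 118 mm from the dish's centre; the handle runs from 52 to 143 mm from the centre.
- mug: Bystander: black mug, 84 mm across, 75 mm high; origin centre of underside.
- jar_a: Bystander: small ink jar, 34 mm across, 55 mm high, near the back left of the dispenser; origin centre of underside.
- jar_b: Bystander: the same jar, back right of the dispenser.
- jar_c: Bystander: the same jar, at the far left, nearer the robot than the squeeze bottle.
- squeeze: Bystander: white squeeze bottle, 52 mm across, 150 mm high, at the left; origin centre of underside.
- machine: Bystander: pen-shaped tattoo machine lying down, 150 mm long, at the right; origin middle of underside.
- ball0_center (a point): Centre of one of the five steel mixing balls, 16 mm diameter, 17 g, lying on the gate in the hopper's throat at the start.
- ball1_center (a point): Centre of one of the five steel mixing balls, 16 mm diameter, 17 g, lying on the gate in the hopper's throat at the start.
- ball2_center (a point): Centre of one of the five steel mixing balls, 16 mm diameter, 17 g, lying on the gate in the hopper's throat at the start.
- ball3_center (a point): Centre of one of the five steel mixing balls, 16 mm diameter, 17 g, lying on the gate in the hopper's throat at the start.
- ball4_center (a point): Centre of one of the five steel mixing balls, 16 mm diameter, 17 g, lying on the gate in the hopper's throat at the start.
Mind the look-alikes: they are no part of the job. What is shaped like the dish but pink or turquoise is not meant.

How it is judged:
On the way, in this order (a step that is already met when the one before it is completed fails the run):
1. the dish stands on the table under the mouth (centre within 40 mm of the mouth's axis) (horizontal distance between dish and hopper below 0.04 m and height (world z) of dish below 0.008 m and angle between dish's own z axis and vertical below 0.08 rad), for 0.2 s.
2. the gate is drawn out to its end stop (at least 65 of 70 mm) (value of joint gate above 0.065 m), for 0.2 s.
At the end, for the whole second after the job is handed in: The gate is out at its end stop (at least 65 of 70 mm); the dish stands level and still on the table under the mouth (centre within 40 mm of the mouth's axis); all five balls are inside the dish (centres within its walls and below its rim) (all of step 1 and value of joint gate above 0.065 m and linear speed of dish below 0.02 m/s and horizontal distance between each of ball0_center, ball1_center, ball2_center, ball3_center, ball4_center and dish below 0.05 m and z of ball0_center in the frame of dish between 0 and 0.04 m and z of ball1_center in the frame of dish between 0 and 0.04 m and z of ball2_center in the frame of dish between 0 and 0.04 m and z of ball3_center in the frame of dish between 0 and 0.04 m and z of ball4_center in the frame of dish between 0 and 0.04 m); the robot touches nothing.
It fails at once if the mug, a jar, the squeeze bottle or the tattoo machine is displaced by more than 30 mm (distance of any of mug, jar_a, jar_b, jar_c, squeeze, machine from where it was at the start of the episode above 0.03 m).
It also fails if it takes over 64 s, if anything falls off the work surface, if the arm or the gripper's body presses on something with over 40 N, if the wrist force passes 120 N, or if a joint passes its speed limit or range.

## Working session

There is one attempt and no reset: what is moved stays moved. The work goes in short steps, Python scripts to look and compute and a shell command to move; the robot and the scene stay as the last step left them, time stands still between calls to the robot, and variables do not carry over. Pictures are saved under pics/ and viewed, at most 10 in all, crops included, and the job is handed in when it is done.

```bash
ls; mkdir -p pics; python3 - <<'E'
from station import status, eyes
import cv2,numpy as np
print(status.read_state())
for n in ("scene","side"):
    cv2.imwrite(f"pics/{n}0.png",eyes.capture(n)); c=eyes.calibration(n)
    print(n,np.round(c["camera_matrix"],1).tolist(),np.round(c["camera_from_world"],3).tolist())
print(eyes.calibration("wrist"))
E
```

```text
pics
{'time': 0.0, 'joint_positions': array([ 1.06180180e+00,  3.26935866e-01, -1.93578080e-01,  1.05199555e+00,
        2.47648613e-05,  1.43655238e+00]), 'qd': array([ 5.04733750e-05,  8.38341143e-04,  5.75373703e-04,  6.61183760e-05,
       -2.54628997e-04,  6.92713036e-04]), 'effort': array([-6.30086215e-04, -4.43403125e+01,  2.62439901e+01,  1.55615393e-02,
       -3.90922360e-04, -3.43111353e-06]), 'tool_pos': array([0.20104429, 0.51132092, 0.2305084 ]), 'tcp_rot': array([-2.82515987e-04,  1.86280713e-01,  9.82496189e-01, -8.08747010e-04]), 'force': array([-0.01618574, -0.35496575,  0.18429686]), 'wrist_torque': array([-0.00163456, -0.0396651 , -0.0073342 ]), 'gripper_force': 0.0, 'finger_gap': 0.08541111353075831}
scene [[454.8, 0.0, 313.4], [0.0, 454.8, 244.6], [0.0, 0.0, 1.0]] [[-0.682, 0.731, 0.0, 0.382], [0.556, 0.519, -0.649, -0.226], [-0.475, -0.443, -0.761, 1.323], [0.0, 0.0, 0.0, 1.0]]
side [[583.0, 0.0, 324.2], [0.0, 583.0, 251.6], [0.0, 0.0, 1.0]] [[-0.994, -0.105, 0.017, 0.511], [-0.079, 0.618, -0.782, 0.091], [0.072, -0.779, -0.623, 1.653], [0.0, 0.0, 0.0, 1.0]]
{'camera_matrix': array([[352.30869135,   0.        , 317.32345716],
       [  0.        , 352.30869135, 241.80550661],
       [  0.        ,   0.        ,   1.        ]]), 'tool_from_camera': array([[-5.21270584e-04, -9.58242650e-01, -2.85955856e-01,
         7.29688475e-02],
       [ 9.99999859e-01, -5.29099933e-04, -4.98831818e-05,
         2.57890742e-04],
       [-1.03499032e-04, -2.85955842e-01,  9.58242791e-01,
        -1.43091738e-01],
       [ 0.00000000e+00,  0.00000000e+00,  0.00000000e+00,
         1.00000000e+00]])}
```

View pics/scene0.png

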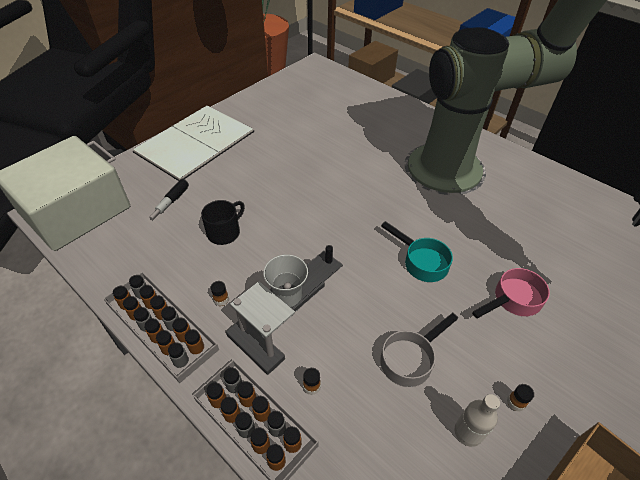

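View pics/side0.png

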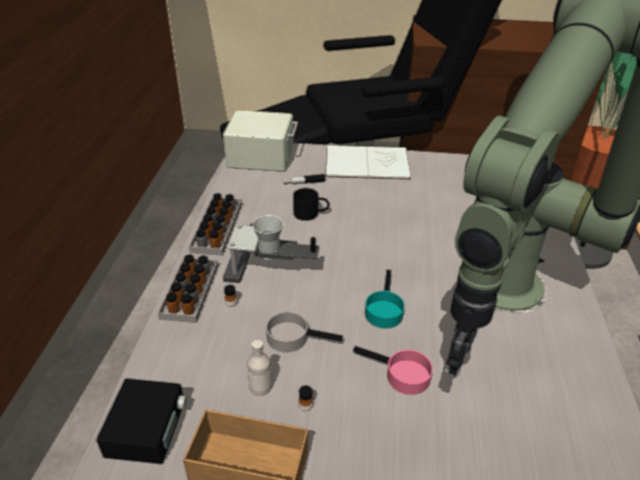

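The scene view shows the steel dish with its rim at about (408,352) and its handle running from (430,335) to (457,317). The funnel top is at about (286,270) and the knob top at (329,248). In the side view the dish is at (288,328), its handle reaches (342,338), the funnel top is at (268,226) and the knob at (313,240).

```bash
cat > h.py <<'E'
import cv2,numpy as np
from station import status,eyes
from scipy.spatial.transform import Rotation as R
def cam(n,st=None):
    c=eyes.calibration(n);K=c["camera_matrix"]
    if n=="wrist":
        T=np.eye(4);q=st["tcp_rot"];T[:3,:3]=R.from_quat([q[1],q[2],q[3],q[0]]).as_matrix();T[:3,3]=st["tool_pos"]
        return K,T@c["tool_from_camera"]
    return K,np.linalg.inv(c["camera_from_world"])
def ray(C,px):
    K,T=C;px=np.atleast_2d(px).astype(float)
    d=np.c_[px,np.ones(len(px))]@np.linalg.inv(K).T@T[:3,:3].T
    return T[:3,3],d
def plane(C,px,z):
    o,d=ray(C,px);return o+d*((z-o[2])/d[:,2])[:,None]
def blob(img,box,thr=60):  # dark blob in box x0,y0,x1,y1
    x0,y0,x1,y1=box;m=(img[y0:y1,x0:x1].max(2)<thr).astype(np.uint8)
    n,l,s,c=cv2.connectedComponentsWithStats(m);i=1+np.argmax(s[1:,4])
    ys,xs=np.nonzero(l==i);return np.c_[xs+x0,ys+y0]
def long(P):  # ends and mid of elongated world xy points
    r=cv2.minAreaRect(P[:,:2].astype(np.float32)*1000);b=cv2.boxPoints(r)/1000
    e=[(b[i]+b[(i+1)%4])/2 for i in range(4)]
    a,c=(e[0],e[2]) if np.linalg.norm(e[0]-e[2])>np.linalg.norm(e[1]-e[3]) else (e[1],e[3])
    return np.round(a,4),np.round(c,4),np.round(np.array(r[1]),1)
E
python3 - <<'E'
from h import *
S=cv2.imread("pics/scene0.png");D=cv2.imread("pics/side0.png")
for n,I,hb,kb in (("scene",S,(422,305,465,342),(322,240,337,265)),("side",D,(306,322,348,348),(306,233,320,254))):
    C=cam(n);h=blob(I,hb,50);P=plane(C,h,.037);print(n,"handle",long(P),len(h))
    k=blob(I,kb,45);print("knob px",k.min(0),k.max(0),k.mean(0),"w",plane(C,k.mean(0),.111).round(4))
for n,f,r in (("scene",(286,271),(408.5,354)),("side",(267.5,227),(288,328))):
    C=cam(n);print(n,"funnel top",plane(C,f,.168).round(4),"rim",plane(C,r,.04).round(4))
a=cv2.resize(S[215:425,190:510],None,fx=2.4,fy=2.4)
cv2.imwrite("pics/c1.png",a)
b=cv2.resize(D[195:365,215:360],None,fx=3.4,fy=3.4)
cv2.imwrite("pics/c2.png",b)
E
```

```text
scene handle (array([0.5276, 0.2825], dtype=float32), array([0.4393, 0.2946], dtype=float32), array([16.3, 89.1])) 299
knob px [322 246] [332 263] [327.58394161 254.53284672] w [[0.5466 0.0284 0.111 ]]
side handle (array([0.527 , 0.2876], dtype=float32), array([0.4403, 0.3011], dtype=float32), array([18.2, 87.8])) 183
knob px [310 238] [316 252] [312.82258065 245.79032258] w [[0.5432 0.0373 0.111 ]]
scene funnel top [[0.6665 0.0276 0.168 ]] rim [[0.5818 0.2758 0.04  ]]
side funnel top [[0.6649 0.044  0.168 ]] rim [[0.575  0.2841 0.04  ]]
```

View pics/c1.png

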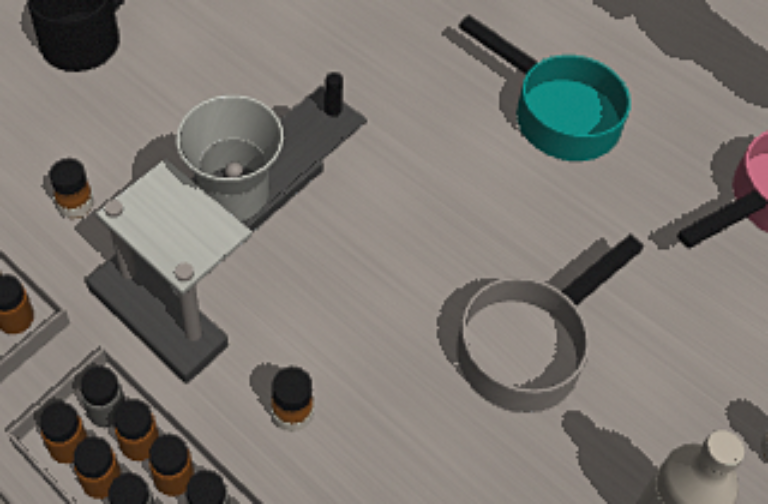

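View pics/c2.png

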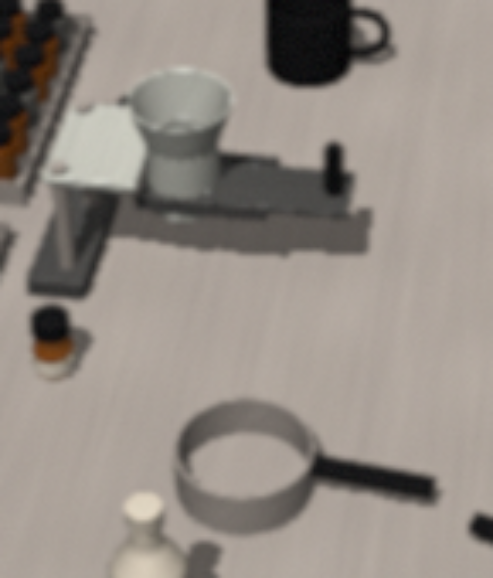

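Crops: funnel top centre is at scene (285.8,272.5), the knob axis at (329,248–260) and the dish rim centre at (408.5,355). The scene camera estimates agree with the known sizes: handle 89×16 mm, and knob to mouth 120 mm. The side camera is coarser. I'll move above the handle and check with the wrist camera.

```bash
python3 -m handwheel '[3.3,-2.75,-0.3,0,0,1.7,1, 3.3,-2.75,-0.3,0,0,1.7,1, 3.3,-2.75,-0.3,0,0,1.7,1, 3.3,-2.75,-0.3,0,0,1.7,1, 3.3,-2.75,-0.3,0,0,1.7,1, 3.3,-2.75,-0.3,0,0,1.7,1, 3.3,-2.75,-0.3,0,0,1.7,1, 3.2,-2.75,-0.3,0,0,1.7,1]'
python3 -m handwheel '[0,0,0,0,0,0,1, 0,0,0,0,0,0,1, 0,0,0,0,0,0,1]'
python3 - <<'E'
from h import *
C=cam("scene")
for n,p in dict(jar_left=(312,388),squeeze=(472,436),jarc=(520,403),teal=(428,268),jar_r=(220,297),tealh=(385,226)).items(): print(n,plane(C,p,0.0).round(3))
st=status.read_state();I=eyes.capture("wrist");cv2.imwrite("pics/w1.png",I)
C=cam("wrist",st);print(st["tool_pos"],st["tcp_rot"])
E
```

```text
time: 0.9
tool_pos: [0.4653, 0.2904, 0.2068]
tcp_rot: [-0.0, 0.068, 0.998, -0.0]
force: [1.0, 0.3, -0.5]
finger_gap: 0.0853
gripper_force: 0.0
time: 1.2
tool_pos: [0.4634, 0.2922, 0.207]
tcp_rot: [-0.001, 0.068, 0.998, -0.0]
force: [0.2, 0.5, 0.7]
finger_gap: 0.0852
gripper_force: 0.0
jar_left [[0.75  0.173 0.   ]]
squeeze [[0.616 0.449 0.   ]]
jarc [[0.499 0.485 0.   ]]
teal [[ 0.345  0.172 -0.   ]]
jar_r [[ 0.736 -0.125 -0.   ]]
tealh [[0.306 0.015 0.   ]]
[0.46344064 0.29219094 0.20703366] [-5.45300218e-04  6.84102101e-02  9.97657125e-01 -7.58648900e-05]
```

View pics/w1.png

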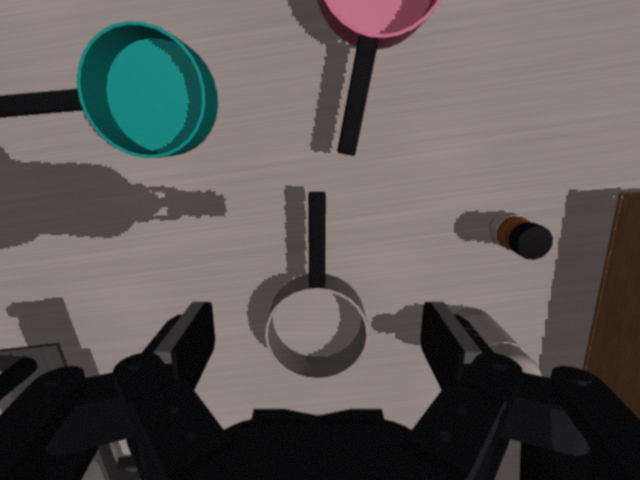

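The wrist view shows the steel dish's handle running vertically at column 317, rows 192–285, with the rim around (317,322). The fingers straddle it.

```bash
python3 - <<'E'
from h import *
I=cv2.imread("pics/w1.png");st=status.read_state();C=cam("wrist",st)
h=blob(I,(306,185,328,286),50);print(long(plane(C,h,.039)),plane(C,h[h[:,1].argmin()],.039))
print(plane(C,[[317,322]],.04), st["tool_pos"])
E
```

```text
(array([0.5257, 0.2833], dtype=float32), array([0.4374, 0.2962], dtype=float32), array([18.1, 89.2])) [[0.43668993 0.29078641 0.039     ]]
[[0.56437226 0.27856385 0.04      ]] [0.46328806 0.29250754 0.20716854]
```

The handle measures 89×18 mm and the grip point works out at (0.462, 0.2925), right under the tool. Descending to pinch it.

```bash
python3 -m handwheel '[0,0,-3,0,0,0,1, 0,0,-3,0,0,0,1, 0,0,-3,0,0,0,1, 0,0,-3,0,0,0,1, 0,0,-3,0,0,0,1, 0,0,-2.2,0,0,0,1, 0,0,-1.5,0,0,0,1, 0,0,-0.5,0,0,0,1]' 60
python3 -m handwheel '[0,0,0,0,0,0,1, 0,0,0,0,0,0,-1, 0,0,0,0,0,0,-1, 0,0,0,0,0,0,-1, 0,0,0,0,0,0,-1, 0,0,0,0,0,0,-1, 0,0,0,0,0,0,-1, 0,0,0,0,0,0,-1]' 60
```

```text
time: 2.05
tool_pos: [0.4622, 0.2924, 0.0138]
tcp_rot: [-0.001, 0.068, 0.998, -0.001]
force: [-0.1, 0.4, -0.3]
finger_gap: 0.0857
gripper_force: 0.0
time: 2.85
tool_pos: [0.4645, 0.2918, 0.0155]
tcp_rot: [0.0, 0.069, 0.998, 0.0]
force: [-0.9, 0.0, 1.4]
finger_gap: 0.0149
gripper_force: 60.3
```

Gripped: gap 15 mm, 60 N. I'll lift slightly and carry the dish half way while turning it, so the handle ends up pointing left and towards the robot. That keeps the gripper clear of the gate, funnel and jar.

```bash
python3 -m handwheel '[0,0,0.4,0,0,0,-1, 0,0,0.6,0,0,0,-1, 0,0,0,0,0,0,-1]' 80
python3 -m handwheel '[0.95,-0.97,0,0,0,-3.6,-1, 0.95,-0.97,0,0,0,-3.6,-1, 0.95,-0.97,0,0,0,-3.6,-1, 0.95,-0.97,0,0,0,-3.6,-1, 0.95,-0.97,0,0,0,-3.6,-1, 0.95,-0.97,0,0,0,-3.6,-1, 0.95,-0.97,0,0,0,-3.6,-1, 0.95,-0.97,0,0,0,-3.6,-1]'
python3 -m handwheel '[0,0,0,0,0,0,-1, 0,0,0,0,0,0,-1]'
python3 - <<'E'
from h import *
S=eyes.capture("scene");st=status.read_state();W=eyes.capture("wrist");print(st["tool_pos"],st["force"])
cv2.imwrite("pics/m.png",np.hstack([cv2.resize(S[190:430,190:510],(400,300)),cv2.resize(W,(400,300))]))
cv2.imwrite("pics/ms.png",S)
E
```

```text
time: 3.15
tool_pos: [0.4646, 0.292, 0.0259]
tcp_rot: [0.0, 0.069, 0.998, 0.0]
force: [-0.4, -0.5, -1.2]
finger_gap: 0.0143
gripper_force: 80.2
time: 3.95
tool_pos: [0.5405, 0.2138, 0.0251]
tcp_rot: [-0.0, 0.316, 0.949, -0.0]
force: [-0.0, 0.3, -1.2]
finger_gap: 0.0141
gripper_force: 80.2
time: 4.15
tool_pos: [0.5399, 0.2143, 0.0251]
tcp_rot: [-0.0, 0.314, 0.949, 0.0]
force: [-0.4, 0.1, -1.8]
finger_gap: 0.0144
gripper_force: 80.2
[0.53963443 0.21453289 0.02509884] [ 0.65583681 -0.46824524 -1.33432137]
```

View pics/m.png

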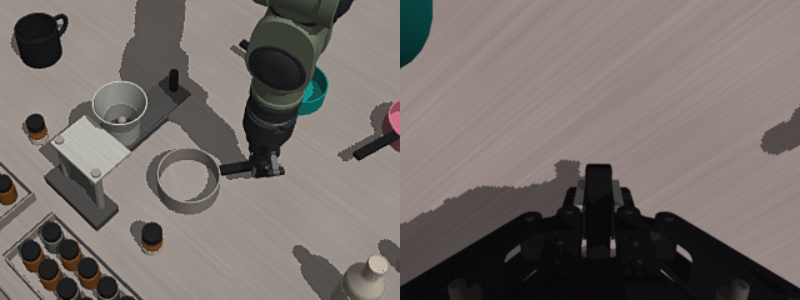

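The dish hangs level in the gripper and is clear of the left jar. In the left half of the montage its rim is at about (188,180) and the jar at (152,237). I'll finish the carry and then lower it.

```bash
python3 -m handwheel '[0.98,-0.95,0,0,0,-3.55,-1, 0.98,-0.95,0,0,0,-3.55,-1, 0.98,-0.95,0,0,0,-3.55,-1, 0.98,-0.95,0,0,0,-3.55,-1, 0.98,-0.95,0,0,0,-3.55,-1, 0.98,-0.95,0,0,0,-3.55,-1, 0.98,-0.95,0,0,0,-3.55,-1, 0.98,-0.95,0,0,0,-3.55,-1]'
python3 -m handwheel '[0,0,0,0,0,0,-1, 0,0,0,0,0,0,-1]'
python3 - <<'E'
from h import *
st=status.read_state();print(st["force"])
a,b=eyes.capture("scene"),eyes.capture("side")
cv2.imwrite("pics/n.png",np.hstack([cv2.resize(a[200:400,200:400],(400,400)),cv2.resize(b[190:310,220:340],(400,400))]))
C=cam("scene");print(plane(C,(285.8,272.5),.168))
E
```

```text
time: 5.05
tool_pos: [0.6185, 0.1387, 0.0252]
tcp_rot: [-0.0, 0.538, 0.843, -0.0]
force: [-0.0, 0.6, -1.5]
finger_gap: 0.0144
gripper_force: 80.2
time: 5.25
tool_pos: [0.618, 0.1389, 0.0251]
tcp_rot: [-0.0, 0.537, 0.844, -0.0]
force: [-0.3, 0.2, -2.2]
finger_gap: 0.0144
gripper_force: 80.2
[-0.30175625  0.15358638 -2.19155048]
[[0.66922688 0.02985063 0.168     ]]
```

View pics/n.png

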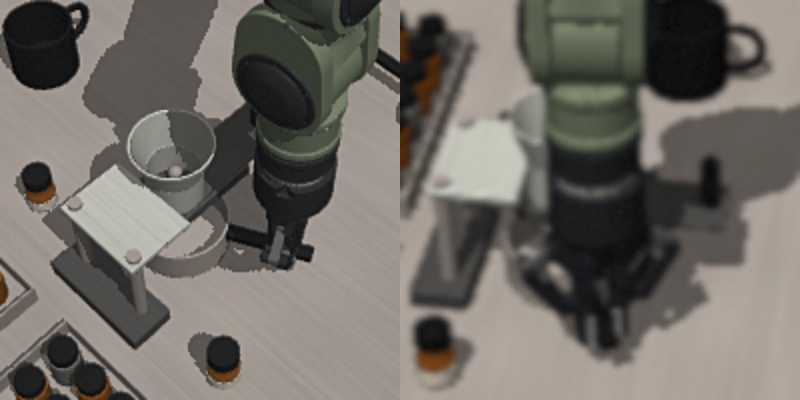

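The dish is under the funnel, with its rim showing below the mouth at about (195,240) in the left half, and the gripper is clear of the gate. I'll lower it, release, and go up.

```bash
python3 -m handwheel '[0,0,-0.4,0,0,0,-1, 0,0,-0.4,0,0,0,-1, 0,0,-0.2,0,0,0,-1, 0,0,0,0,0,0,-1]' 20
python3 -m handwheel '[0,0,0,0,0,0,-0.3, 0,0,0,0,0,0,-0.1, 0,0,0,0,0,0,0, 0,0,0,0,0,0,0, 0,0,0,0,0,0,0]'
python3 -m handwheel '[0,0,1,0,0,0,0, 0,0,3,0,0,0,0, 0,0,4,0,0,0,0, 0,0,4,0,0,0,0, 0,0,4,0,0,0,0, -2,2,4,0,0,0,0, -3,3,0,0,0,0,0, -4,3,0,0,0,0,0]'
```

```text
time: 5.75
tool_pos: [0.6184, 0.1389, 0.0155]
tcp_rot: [-0.0, 0.538, 0.843, 0.0]
force: [-2.8, 1.7, 3.8]
finger_gap: 0.0141
gripper_force: 80.9
time: 6.25
tool_pos: [0.6188, 0.1381, 0.0152]
tcp_rot: [0.0, 0.538, 0.843, -0.0]
force: [0.5, -0.3, -0.2]
finger_gap: 0.0431
gripper_force: 0.0
time: 7.05
tool_pos: [0.5301, 0.2189, 0.2179]
tcp_rot: [0.002, 0.539, 0.842, 0.002]
force: [-0.6, 1.2, -1.2]
finger_gap: 0.0426
gripper_force: 0.0
```

```bash
python3 -m handwheel '[0.3,-2,0,0,0,-4,0, 0.3,-2,0,0,0,-4,0, 0.3,-2,0,0,0,-4,0, 0.3,-2,0,0,0,-4,0, 0.3,-2,0,0,0,-4.5,0, 0.2,-2,0,0,0,-4.5,0, 0,0,0,0,0,0,0, 0,0,0,0,0,0,0]'
python3 - <<'E'
from h import *
print(plane(cam("scene"),[(329.2,254)],.111))
st=status.read_state();I=eyes.capture("wrist");cv2.imwrite("pics/w2.png",I);print(st["tool_pos"],st["tcp_rot"])
E
```

```text
time: 7.85
tool_pos: [0.5458, 0.0982, 0.2159]
tcp_rot: [0.0, 0.708, 0.707, 0.0]
force: [0.3, -0.5, 0.8]
finger_gap: 0.043
gripper_force: 0.0
[[0.54319296 0.029974   0.111     ]]
[0.54579708 0.0981503  0.21589212] [3.14891574e-05 7.07533647e-01 7.06679554e-01 3.81011968e-04]
```

View pics/w2.png

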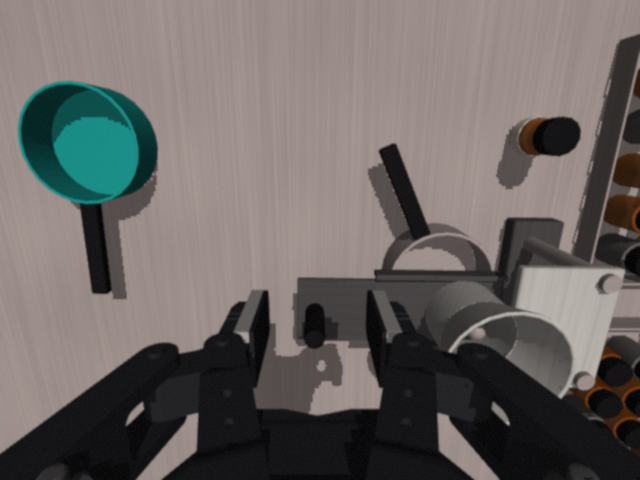

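The wrist view shows the knob's top at about (315,339) and its base at (315,309). The dish handle runs from (388,148) to (421,236), with the dish under the mouth.

```bash
python3 - <<'E'
from h import *
st=status.read_state();C=cam("wrist",st)
I=cv2.imread("pics/w2.png")
print("knob top",plane(C,(315,339),.134),"base",plane(C,(315,309),.088))
h=blob(I,(375,140,430,238),50);a,b,s=long(plane(C,h,.039));f=a if a[1]>b[1] else b;n=b if f is a else a
d=(n-f)/np.linalg.norm(n-f);print(f,n,s,"dish",f+.143*d)
print("funnel",plane(C,(513,362),.168),"gate front",plane(C,[(298,279),(298,340)],.088), st["tool_pos"])
E
```

```text
knob top [[0.54391978 0.03105113 0.134     ]] base [[0.54363046 0.03129505 0.088     ]]
[0.6009 0.161 ] [0.6392 0.0794] [26.8 90.2] dish [0.66165906 0.03154986]
funnel [[0.66876335 0.03574846 0.168     ]] gate front [[0.52962413 0.05880374 0.088     ]
 [0.52867222 0.00129562 0.088     ]] [0.54571804 0.09859687 0.21574736]
```

Knob is at (0.544, 0.031), and the dish sits about 5 mm from the mouth axis. Descending on the knob and pinching it.

```bash
python3 -m handwheel '[-0.1,-2.2,0,0,0,0,0, -0.1,-2.3,0,0,0,0,0, 0,-2.25,0,0,0,0,0, 0,0,0,0,0,0,0, 0,0,-3,0,0,0,0, 0,0,-3,0,0,0,0, 0,0,-3,0,0,0,0, 0,0,-2.9,0,0,0,0]'
python3 -m handwheel '[0,0,0,0,0,0,0, 0,0,0,0,0,0,-1, 0,0,0,0,0,0,-1, 0,0,0,0,0,0,-1, 0,0,0,0,0,0,-1, 0,0,0,0,0,0,-1]' 40
```

```text
time: 8.7
tool_pos: [0.5437, 0.0323, 0.0954]
tcp_rot: [-0.0, 0.707, 0.707, 0.0]
force: [0.7, -1.2, 0.3]
finger_gap: 0.0427
gripper_force: 0.0
time: 9.3
tool_pos: [0.5447, 0.0313, 0.0978]
tcp_rot: [0.0, 0.707, 0.707, 0.001]
force: [-1.0, 3.2, 6.7]
finger_gap: 0.0152
gripper_force: 39.8
```

Pinched. Drawing the gate steadily.

```bash
python3 -m handwheel '[-0.6,0,0,0,0,0,-1, -0.7,0,0,0,0,0,-1, -0.8,0,0,0,0,0,-1, -0.8,0,0,0,0,0,-1, -0.8,0,0,0,0,0,-1, -0.8,0,0,0,0,0,-1, -0.8,0,0,0,0,0,-1, -0.6,0,0,0,0,0,-1]'
python3 -m handwheel '[-0.3,0,0,0,0,0,-1, -0.2,0,0,0,0,0,-1, -0.2,0,0,0,0,0,-1, 0,0,0,0,0,0,-1]'
```

```text
time: 10.1
tool_pos: [0.4869, 0.0322, 0.0978]
tcp_rot: [0.001, 0.707, 0.707, 0.003]
force: [3.3, 6.4, 3.1]
finger_gap: 0.015
gripper_force: 39.7
time: 10.5
tool_pos: [0.4798, 0.0323, 0.0978]
tcp_rot: [0.0, 0.707, 0.707, 0.003]
force: [2.7, 6.1, 5.9]
finger_gap: 0.0151
gripper_force: 39.9
```

```bash
python3 -m handwheel '[-0.2,0,0,0,0,0,-1, -0.1,0,0,0,0,0,-1, 0,0,0,0,0,0,-1]'; python3 -m handwheel '[-0.1,0,0,0,0,0,-1, -0.1,0,0,0,0,0,-1, 0,0,0,0,0,0,-1]'
```

```text
time: 10.8
tool_pos: [0.477, 0.0323, 0.0978]
tcp_rot: [0.0, 0.707, 0.707, 0.003]
force: [2.0, 7.6, 4.8]
finger_gap: 0.0151
gripper_force: 39.8
time: 11.1
tool_pos: [0.477, 0.0323, 0.0979]
tcp_rot: [0.002, 0.707, 0.707, 0.005]
force: [7.3, 8.1, -0.8]
finger_gap: 0.0152
gripper_force: 39.9
```

```bash
python3 -m handwheel '[-0.2,0,0,0,0,0,-1, 0,0,0,0,0,0,-1]'; python3 -m handwheel '[0.1,0,0,0,0,0,-1, 0.2,0,0,0,0,0,-1, 0,0,0,0,0,0,-0.4, 0,0,0,0,0,0,0, 0,0,0,0,0,0,0, 0,0,0,0,0,0,0]'; python3 -m handwheel '[0,0,1,0,0,0,0, 0,0,3,0,0,0,0, 0,0,4,0,0,0,0, 0,0,4,0,0,0,0, -2,3,2,0,0,0,0, -2,4,0,0,0,0,0, -2,4,0,0,0,0,0, 0,0,0,0,0,0,0]'
python3 - <<'E'
from h import *
import time
st=status.read_state();W=eyes.capture("wrist");S=eyes.capture("scene");b=eyes.capture("side")
a=cv2.resize(S[210:350,200:400],(800,560))[:300,:800]
cv2.imwrite("pics/f.png",np.hstack([cv2.resize(W,(400,300)),cv2.resize(S[210:330,230:390],(400,300))]));cv2.imwrite("pics/w3.png",W);cv2.imwrite("pics/side3.png",b);cv2.imwrite("pics/s3.png",S)
print(st["tool_pos"],st["time"])
E
```

```text
time: 11.3
tool_pos: [0.477, 0.0323, 0.098]
tcp_rot: [0.003, 0.707, 0.707, 0.006]
force: [14.5, 8.7, -6.4]
finger_gap: 0.0149
gripper_force: 40.4
time: 11.9
tool_pos: [0.4734, 0.0305, 0.0962]
tcp_rot: [-0.0, 0.708, 0.707, -0.0]
force: [-0.4, -0.1, 0.8]
finger_gap: 0.0427
gripper_force: 0.0
time: 12.7
tool_pos: [0.4111, 0.144, 0.2372]
tcp_rot: [-0.001, 0.705, 0.709, 0.0]
force: [-0.1, -1.0, -0.7]
finger_gap: 0.0426
gripper_force: 0.0
[0.41111659 0.14400993 0.23721197] 12.7
```

View pics/f.png

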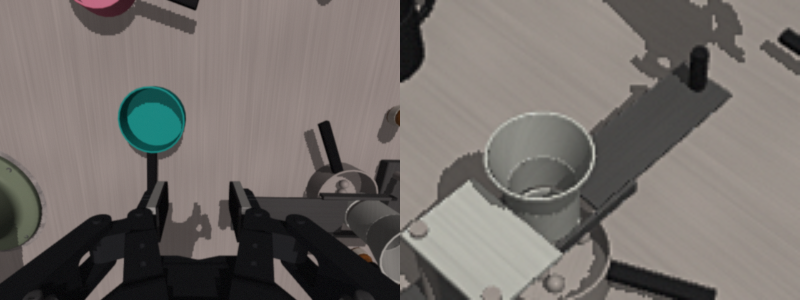

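The gate is at its stop (force rose to 14 N with no travel) and balls are visible in the dish. I'll use the last picture for a closer count from the left.

```bash
python3 -m handwheel '[3,1.2,-0.5,-4,0,0,1, 3,1.2,-1,-4,0,0,1, 3,1.2,-1,-4,0,0,1, 3,1,-1,-4,0,0,1, 3,1,-1,-4,0,0,1, 3,1,-1,-4,0,0,1, 3,1,-1,-4,0,0,1, 2,0,-1,-2,0,0,1]'; python3 -m handwheel '[0,0,0,0,0,0,1, 0,0,0,0,0,0,1, 0,0,0,0,0,0,1]'
python3 - <<'E'
from h import *
W=eyes.capture("wrist");S=eyes.capture("scene");S0=cv2.imread("pics/s3.png")
cv2.imwrite("pics/g.png",np.hstack([cv2.resize(W[120:420,170:470],(500,500),interpolation=2),np.vstack([cv2.resize(x,(300,250),interpolation=2) for x in (S0[250:300,258:318],S0[295:345,258:318])])]))
E
```

```text
time: 13.65
tool_pos: [0.6458, 0.2165, 0.1589]
tcp_rot: [0.183, 0.683, 0.682, -0.184]
force: [0.5, 0.4, 0.5]
finger_gap: 0.0852
gripper_force: 0.0
time: 13.95
tool_pos: [0.6438, 0.2155, 0.1622]
tcp_rot: [0.183, 0.684, 0.682, -0.183]
force: [-0.5, -1.1, 0.6]
finger_gap: 0.0852
gripper_force: 0.0
```

View pics/g.png

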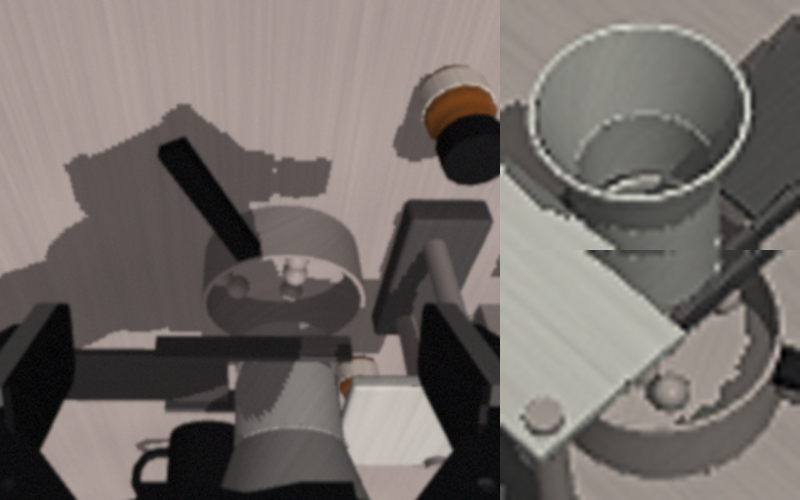

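The last picture shows the throat empty, with the floor visible through it, and no stray balls on the table. Balls show in the dish at (235,285), (293,270) and (290,290); the remaining ones would be hidden behind the funnel. I'll let it settle and hand in.

```bash
python3 -m handwheel '[0,1,1,0,0,0,1, 0,1,1,0,0,0,1, 0,0,0,0,0,0,1, 0,0,0,0,0,0,1, 0,0,0,0,0,0,1, 0,0,0,0,0,0,1, 0,0,0,0,0,0,1, 0,0,0,0,0,0,1]' | head -2; python3 -c "
from station import ticket
print(ticket.sign_off())"
```

```text
time: 14.85
tool_pos: [0.6437, 0.2364, 0.181]
the job is handed in; nothing more can be done
None
```

I handed the job in at about 15 s with the dish standing about 5 mm off the mouth axis, the gate drawn to its end stop and the throat empty; only three balls were directly visible in the dish, the other two presumably hidden behind the funnel, and no verdict came back.

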